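# Ease open the sprung green parts case

### The arm

A 7-joint arm with a two-finger parallel gripper is mounted at the origin on the work surface. World frame = base frame: x ahead of the robot, y to its left, z up, the work surface at z = 0. Lengths are in mm, angles in rad, forces in N, time in s.
With the tool pointing down it reaches from about 425 to 950 mm from the base axis. Payload 4.7 kg.
Tool frame: the origin (TCP) lies on the centre line of the jaws, within the pads' length; the fingertips stand 11 mm ahead of it and the grasp point (between the pads) lies 8 mm behind it (finger_overhang is the distance from the TCP to the fingertips, in mm); z points along the fingers, x is the direction in which the jaws open and shut, and the axes are right-handed (so a half turn about z gives the same grasp; the last joint's range is limited). The gripper opens to 87 mm and grips with 3 to 60 N. Pads are 19 mm wide; open, the fingers measure 117 mm over their backs; the gripper's body (75 mm by 190 mm) begins 51 mm behind the grasp point.
Start: joints at [1.289, 0.469, -0.049, 1.532, 0.024, 1.141, -0.082], TCP at [168.874, -653.552, 233.573] pointing down, gripper open.
Joint ranges: [-2.59, 2.59], [-0.33, 1.99], [-1.39, 1.29], [0.1, 2.45], [-1.04, 4.18], [0.21, 1.99], [-2.66, 2.66]. Speed limits (rad/s): [2.57, 2.57, 3.14, 3.14, 3.14, 3.14, 3.14].

### API

Orientations are given as a unit quaternion [w, x, y, z].
In Python, from rig import * gives the robot as it stands. The module is installed in compiled form; this text tells all that it offers.
- The arm moves only by the shell command python3 -m pendant 'ROWS' [FORCE]. ROWS is JSON, a list that holds one entry, the list of rows, each a list of 7 numbers: the opening, from 0 (shut) to 1 (fully open), then the shift along the tool's x, y, z in m, then the turn, a rotation vector about the tool's x, y, z in rad. In form: [[[hand, tx, ty, tz, wx, wy, wz], ...]]. A call has exactly 10 rows; each row is the pose to reach, as a shift and turn from the pose commanded when the call began, along the tool's axes at that moment; what a row does not reach only later rows make up. A row lasts 1/8 s, in which the tool goes at most 62.5 mm and 10.7 degrees, less where a joint would pass 70% of its speed; a pose out of reach is approached as far as the arm can. A call with a gripper value outside its range is refused whole. The fingers move at their own pace and stop on an object; FORCE is the grip in N (left out, the last holds). Time passes only in rows, so rows that repeat a pose let the fingers close, or fill a call up. It gives the time, the measured TCP pose, the force and the opening at its end, in the units of the state.
- read_state(): the state, without advancing time (a new reading comes with each control period).
- grab_frame(name): name is "scene" or "top"; returns a dict with "color" (400x640x3 uint8, red, green, blue), "intrinsics" (3x3 intrinsics, pixels), "R" (3x3) and "t" (3): a world point X has camera coordinates R X + t. Camera axes: x right, y down, z forward; pixel columns grow to the right and rows downward; lengths in mm; the calibration is good to about 2 mm. A picture is of the moment at which its call begins. There is no depth.
- hand_in(): hands the job in, once; it reports no verdict.
The state is a dict: "t": time; "qpos": joint angles; "joint_vel": joint speeds; "effort": joint torques, N m; "ee_pos": TCP position; "tcp_rot": TCP orientation; "contact_force": force on the tool from outside, world axes, zero at the start; "moment": the same for the moment, N m; "width": finger opening in mm.
Only numpy, scipy, OpenCV 4.12 (cv2) and the standard library are available. Lean on these libraries where they do the work, as an engineer would, in place of code of your own. Each camera call takes 0.05 s, during which the arm holds its last target.

### The job

Press the red button on the front tongue of the green lidded parts case to release its sprung lid, and keep a steadying finger on the lid as it comes up so that it never flies open; leave it standing fully open, untouched. Leave the orange case shut and do not disturb the white mug.

Things in the scene. Friction and masses are not known exactly. Their poses are not given: they have to be found in the camera images.
- green_case: Green plastic parts case fixed to the worktop: box 120 deep (x), 160 wide (y), with a flat lid 5 thick, top 60 up. Origin: centre of the underside, on the worktop. +x runs from the front (towards the robot, turned up to 20 degrees) to the hinge, z up. The lid's front edge is at x = -60; a tongue of it, 40 wide, reaches to x = -81 over a housing. Hinge line along y at x = +60, 57.5 up.
- green_catch (a joint): Travel of the green case's red push button, m: 0 up, 0.006 fully down. The button, 12 square, stands up through a 15 square opening in the lid's tongue, centred at x = -68.5, y = 0 of the case; top 69 up, 9 proud of the lid (3 when fully down). Pressed straight down, 1.4 N at first to 4 N; lets the lid go after about 2.5 mm, springs back when let go.
- green_lid (a joint): Opening angle of the green lid, rad; 0 shut, grows as the front rises. Let go, it jumps up against a closed fingertip that is wider than the opening, pushes up about 1 N and follows this tip as it is eased up and back in an arc about the hinge (radius 128 at the button). The spring weakens, slack at 1.55 (upright), where the lid stays; stop at 1.6. Set free below 0.7 it swings faster than 2.5 rad/s; beyond 1.0 it settles gently.
- orange_lid (a joint): Opening angle, rad, of the lid of the orange case, a bystander of the very same make and size as the green one, fixed elsewhere on the worktop, its centre at least 0.27 m away. 0 shut; it must stay shut.
- mug: White ceramic mug, a bystander standing loose on the worktop beyond the cases, 82 across and 92 tall, handle at its +y. Origin: centre of its underside.
There are look-alikes about, which are no part of the job. Of the things that look like the green_case, take the one that is farthest to the robot's left at the start.

How it is judged (in metres and radians):
At the end, for the whole second after the job is handed in: The green case's lid stands open at more than 1.35 rad (77 degrees) and at rest, the orange lid is shut (under 0.05 rad), the mug stands upright within 30 mm of where it was (value of joint green_lid above 1.35 rad and velocity of joint green_lid between -0.1 and 0.1 rad/s and value of joint orange_lid below 0.05 rad and distance of mug from where it was at the start of the episode below 0.03 m and angle between mug's own z axis and vertical below 0.17 rad); the robot touches nothing.
It fails at once if the green lid flies open: faster than 2.5 rad/s once it is more than 0.25 rad (14 degrees) open (value of joint green_lid above 0.25 rad and velocity of joint green_lid above 2.5 rad/s).
It fails at once if the orange case is opened (lid beyond 0.1 rad) (value of joint orange_lid above 0.1 rad).
It fails at once if the mug is pushed more than 30 mm or tipped more than 10 degrees (distance of mug from where it was at the start of the episode above 0.03 m or angle between mug's own z axis and vertical above 0.175 rad).
It also fails if it takes over 38 s, if anything falls off the work surface, if the arm or the gripper's body presses on something with over 40 N, if the wrist force passes 120 N, or if a joint passes its speed limit or range.

## Working session

There is one attempt and no reset: what is moved stays moved. The work goes in short steps, Python scripts to look and compute and a shell command to move; the robot and the scene stay as the last step left them, time stands still between calls to the robot, and variables do not carry over. Pictures are saved under pics/ and viewed, and the job is handed in when it is done.

```bash
mkdir -p pics
python3 - <<'E'
from rig import *
import cv2,numpy as np
print(read_state())
for n in("scene","top"):
    f=grab_frame(n);cv2.imwrite(f"pics/{n}0.png",f["color"][:,:,::-1]);np.savez(f"{n}0.npz",**f);print(n,f["intrinsics"],f["R"],f["t"])
E
```

```text
{'t': 0.0, 'qpos': array([ 1.28909185,  0.46944555, -0.04859579,  1.53368566,  0.02409552,
        1.14100788, -0.08229388]), 'joint_vel': array([-1.66358266e-03,  1.35869409e-03, -1.52062889e-03,  3.82780626e-05,
       -2.37550239e-04,  1.57077627e-04, -2.82170337e-04]), 'effort': array([ 6.21185859e-05, -5.07974768e+01, -8.05739779e-02, -2.36154234e+01,
       -6.12983038e-02,  3.77260905e-02,  1.76130156e-04]), 'ee_pos': array([ 168.69830178, -652.98064509,  232.50015047]), 'tcp_rot': array([-5.73150846e-04,  7.90618230e-01, -6.12308626e-01, -7.95513459e-04]), 'contact_force': array([-0.11033161, -0.21600409,  0.92425933]), 'moment': array([ 0.04106343,  0.02984486, -0.05190466]), 'width': 87.17760274662824}
scene [[479.03513685   0.         320.33284183]
 [  0.         479.03513685 191.70047375]
 [  0.           0.           1.        ]] [[-0.86387807  0.50364589 -0.00744922]
 [ 0.35235119  0.59366949 -0.72346746]
 [-0.35994904 -0.62761242 -0.69031829]] [ 520.13877896  -48.59760722 1456.93398545]
top [[391.2947511    0.         319.52899326]
 [  0.         391.2947511  193.61229069]
 [  0.           0.           1.        ]] [[ 0.02917779 -0.99957149  0.00234263]
 [-0.9767945  -0.02901025 -0.2122049 ]
 [ 0.21218193  0.0039034  -0.97722239]] [-128.57655918  549.68732061 1093.7942733 ]
```

View pics/scene0.png

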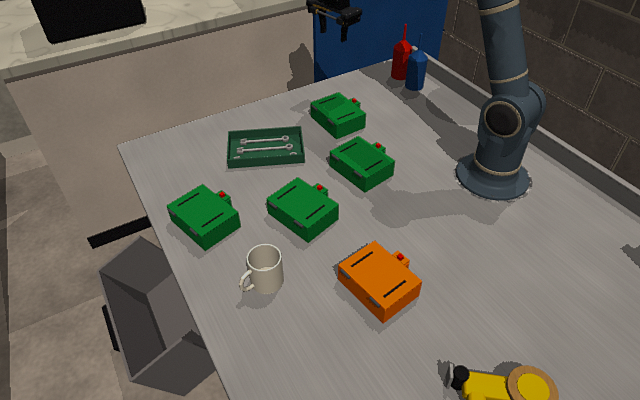

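View pics/top0.png

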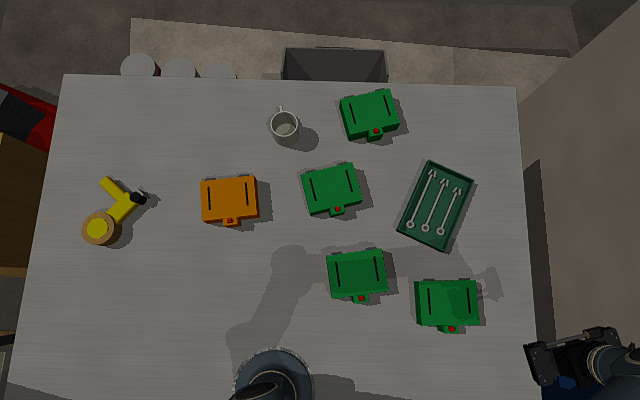

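Four green cases show, in the top view at about (332,190), (356,275), (369,115) and (447,303). Image left is +y, so the candidate is the one at (332,190), with its button at about (337,210) in top and (320,187) in scene. The mug is at (284,125) and the orange case at (229,200).

```bash
cat > h.py <<'E'
import cv2,numpy as np
def ld(n):
    return dict(np.load(n))
def ray(f,uv):
    d=np.linalg.inv(f["intrinsics"])@np.array([uv[0],uv[1],1.]);d=f["R"].T@d
    return -f["R"].T@f["t"],d/np.linalg.norm(d)
def plane(f,uv,z):
    o,d=ray(f,uv);return o+d*(z-o[2])/d[2]
def tri(f1,p1,f2,p2):
    o1,d1=ray(f1,p1);o2,d2=ray(f2,p2)
    s=np.linalg.lstsq(np.c_[d1,-d2],o2-o1,rcond=None)[0]
    a=o1+s[0]*d1;b=o2+s[1]*d2;return (a+b)/2,np.linalg.norm(a-b)
def blobs(f,lo,hi,minA):
    hsv=cv2.cvtColor(f["color"],cv2.COLOR_RGB2HSV);m=cv2.inRange(hsv,lo,hi)
    n,l,s,c=cv2.connectedComponentsWithStats(m);return [(c[i],s[i],(l==i)) for i in range(1,n) if s[i,4]>=minA]
E
python3 - <<'E'
from h import *
S=ld("scene0.npz");T=ld("top0.npz")
for nm,f in(("S",S),("T",T)):
    print(nm,"red",[(c.round(1),s[4]) for c,s,_ in blobs(f,(0,170,80),(5,255,255),6)])
    for c,s,m in blobs(f,(55,150,40),(70,255,255),300):
        print(nm,"green",c.round(1),s[4])
for c,s,m in blobs(T,(55,150,40),(70,255,255),300):
    print(c.round(0),plane(T,c,60).round(0))
    k=cv2.findContours(m.astype(np.uint8),cv2.RETR_EXTERNAL,cv2.CHAIN_APPROX_NONE)[0]
# zoom crops
def crop(f,x,y,n):
    cv2.imwrite(n,cv2.resize(f["color"][y:y+70,x:x+80,::-1],None,fx=8,fy=8,interpolation=cv2.INTER_CUBIC))
crop(T,292,155,"pics/tz.png");crop(S,262,172,"pics/sz.png")
E
```

```text
S red [(array([403.7,  46.7]), np.int32(200)), (array([353.7,  99.9]), np.int32(12)), (array([377.8, 145.1]), np.int32(17)), (array([319. , 187.1]), np.int32(20)), (array([221.7, 194.2]), np.int32(20)), (array([400. , 256.5]), np.int32(26))]
S green [338.4 114.9] 1600
S green [362.2 163.1] 2154
S green [303.4 208.5] 2702
S green [204.8 215.9] 2762
T red [(array([ 43.9, 107.1]), np.int32(52)), (array([ 33.2, 128.7]), np.int32(6)), (array([375.8, 130. ]), np.int32(14)), (array([336.9, 208.4]), np.int32(15)), (array([228.6, 219.8]), np.int32(13)), (array([360.8, 297.6]), np.int32(18)), (array([451.4, 328.4]), np.int32(17))]
T green [368.5 112.4] 1935
T green [331.2 188. ] 2112
T green [356.8 274. ] 2397
T green [446.3 303.5] 2701
[369. 112.] [ 814. -256.   60.]
[331. 188.] [ 571. -146.   60.]
[357. 274.] [ 324. -224.   60.]
[446. 304.] [ 251. -473.   60.]
```

View pics/tz.png

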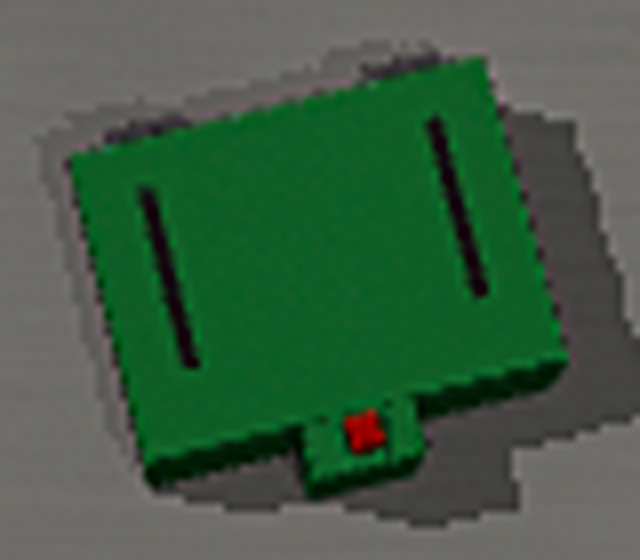

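View pics/sz.png

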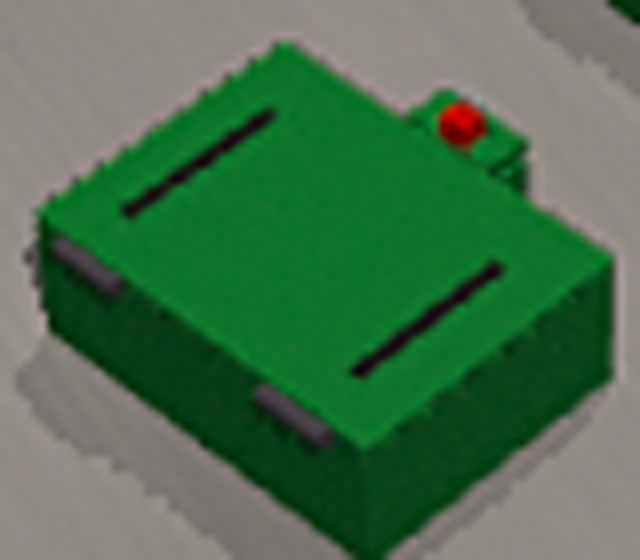

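The top crop shows the lid corners (crop px) at (70,157), (487,57), (567,355) and (147,465), with the button at (365,432). The scene crop shows the same corners at (365,445), (40,213), (285,40) and (613,258).

Run:
```python
from h import *
S=ld("scene0.npz");T=ld("top0.npz")
u=lambda x,y,p:(x+(p[0]+.5)/8-.5,y+(p[1]+.5)/8-.5)
t=[u(292,155,p) for p in((70,157),(487,57),(567,355),(147,465))]
s=[u(262,172,p) for p in((365,445),(40,213),(285,40),(613,258))]
P=[]
for a,b in zip(t,s):
    p,e=tri(T,a,S,b);P.append(p);print(p.round(1),round(e,1),plane(T,a,60).round(1),plane(S,b,60).round(1))
Q=np.array([(plane(T,a,60)+plane(S,b,60))/2 for a,b in zip(t,s)])
for Z in (np.array(P),Q):
    c=Z.mean(0);x=(Z[0]+Z[1]-Z[2]-Z[3])/2;y=(Z[0]+Z[3]-Z[1]-Z[2])/2
    print("c",c.round(1),"len",np.linalg.norm(x),np.linalg.norm(y),"yaw",np.degrees(np.arctan2(x[1],x[0])),np.degrees(np.arctan2(-y[0],y[1])))
    yaw=np.arctan2(x[1],x[0]);print("btn pred",c[:2]-68.5*np.array([np.cos(yaw),np.sin(yaw)]))
print("btn tri",tri(T,(336.9,208.4),S,(319,187.1)),plane(T,(336.9,208.4),68),plane(S,(319,187.1),68))
# others
for a,b,n in(((228.6,219.8),(400,256.5),"orange btn"),((360.8,297.6),(377.8,145.1),"g2"),((375.8,130),(221.7,194.2),"g3")): print(n,tri(T,a,S,b))
print("mug",plane(T,(284,125),92))
from rig import *
from scipy.spatial.transform import Rotation as R
q=read_state()["tcp_rot"];print(R.from_quat(np.r_[q[1:],q[0]]).as_matrix().round(3))
```

```text
[610.  -53.2  60.5] 0.8 [610.5 -53.5  60. ] [609.5 -53.4  60. ]
[ 653.3 -207.3   57. ] 3.5 [ 653.9 -208.1   60. ] [ 653.2 -202.9   60. ]
[ 540.1 -238.3   60.5] 1.4 [ 540.8 -238.8   60. ] [ 539.4 -238.1   60. ]
[495.7 -86.   58.4] 0.0 [495.4 -86.1  60. ] [496.5 -84.8  60. ]
c [ 574.8 -146.2   59.1] len 118.15632764374627 159.27877969486008 yaw 15.658982554887732 15.985288621302542
btn pred [ 508.81000747 -164.69545773]
c [ 574.9 -145.7   60. ] len 118.30043982528959 158.73428165239713 yaw 15.936844520555068 16.036607315618756
btn pred [ 509.03178278 -164.50058694]
btn tri (array([ 509.82803929, -164.30324265,   63.9334454 ]), np.float64(0.3885019896960121)) [ 508.94370765 -164.01080503   68.        ] [ 512.10883956 -160.67523126   68.        ]
orange btn (array([466.45775   , 147.73796024,  66.13564232]), np.float64(0.5382064084662109))
g2 (array([ 260.49664788, -235.48560237,   63.70830533]), np.float64(0.07973875155154203))
g3 (array([ 754.47387646, -277.18150289,   63.76216797]), np.float64(1.8482993075517444))
mug [751.62217531  -0.79864954  92.        ]
[[ 0.25  -0.968 -0.   ]
 [-0.968 -0.25   0.002]
 [-0.002  0.    -1.   ]]
```

Target case: centre (575,-146), yaw 16°, button at about (509.3,-164.3), lid top about 60 by both views. The button's own z triangulated to 64, against 69 in the text. I will feel for its top. First I move above it with the fingers shut, jaw axis along the case's y.

```bash
python3 -m pendant '[[[0,-0.02,-0.023,0,0,0,-0.003],[0,-0.06,-0.07,0,0,0,-0.006],[0,-0.10,-0.116,0,0,0,-0.01],[0,-0.14,-0.163,0,0,0,-0.014],[0,-0.18,-0.209,0,0,0,-0.018],[0,-0.22,-0.256,0.01,0,0,-0.022],[0,-0.26,-0.302,0.03,0,0,-0.026],[0,-0.30,-0.349,0.05,0,0,-0.026],[0,-0.34,-0.395,0.07,0,0,-0.026],[0,-0.37,-0.430,0.09,0,0,-0.026]]]' 40
python3 - <<'E'
from rig import *
print(read_state())
E
```

```text
t: 1.35
ee_pos: [493.6, -185.7, 143.0]
tcp_rot: [-0.0, 0.799, -0.602, 0.0]
contact_force: [0.2, -0.3, 0.4]
width: 1.9
{'t': 1.35, 'qpos': array([ 0.5254421 ,  0.35147101, -0.30207698,  1.96411228,  0.13719631,
        0.84489781, -1.141639  ]), 'joint_vel': array([-0.69792538,  0.36994433, -0.09777585, -0.02870272,  0.21515149,
       -0.30471835, -0.93253005]), 'effort': array([  2.60308988, -41.88358068,  -2.7094046 , -18.37331593,
        -0.32521463,   0.3261833 ,   0.75973235]), 'ee_pos': array([ 493.64795773, -185.74602307,  142.99015084]), 'tcp_rot': array([-1.63878266e-04,  7.98762699e-01, -6.01646142e-01,  2.08437883e-04]), 'contact_force': array([ 0.24169847, -0.32652604,  0.40762816]), 'moment': array([-0.05839761, -0.0296219 , -0.01081741]), 'width': 1.9026609615593788}
```

```bash
python3 -m pendant '[[[0,-0.010,-0.0125,0.01,0,0,0],[0,-0.018,-0.0225,0.02,0,0,0],[0,-0.018,-0.0225,0.03,0,0,0],[0,-0.018,-0.0225,0.04,0,0,0],[0,-0.018,-0.0225,0.046,0,0,0],[0,-0.018,-0.0225,0.05,0,0,0],[0,-0.018,-0.0225,0.052,0,0,0],[0,-0.018,-0.0225,0.052,0,0,0],[0,-0.018,-0.0225,0.052,0,0,0],[0,-0.018,-0.0225,0.052,0,0,0]]]'
python3 - <<'E'
from rig import *
import cv2,numpy as np
s=read_state();print(s["ee_pos"],s["contact_force"],s["tcp_rot"])
for n,x,y in(("scene",270,130),("top",292,150)):
    f=grab_frame(n);np.savez(f"{n}1.npz",**f)
    cv2.imwrite(f"pics/{n}1.png",cv2.resize(f["color"][y:y+75,x:x+100,::-1],None,fx=8,fy=8,interpolation=cv2.INTER_CUBIC))
E
```

```text
t: 2.6
ee_pos: [509.5, -164.3, 91.8]
tcp_rot: [-0.0, 0.799, -0.602, 0.0]
contact_force: [-0.0, -0.2, -0.4]
width: 0.4
[ 509.51289702 -164.28429246   91.78230239] [-0.03475325 -0.24126288 -0.4220425 ] [-5.70490486e-05  7.98519919e-01 -6.01968322e-01  2.71820046e-04]
```

View pics/scene1.png

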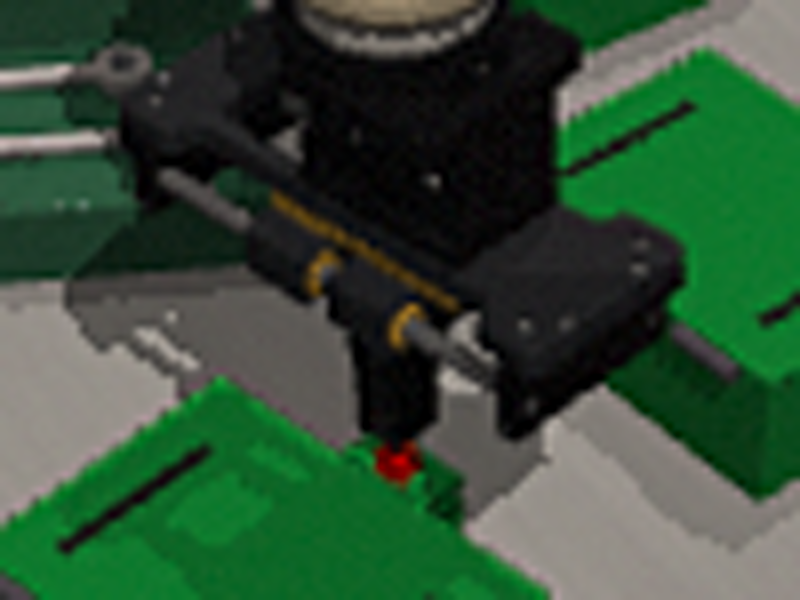

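View pics/top1.png

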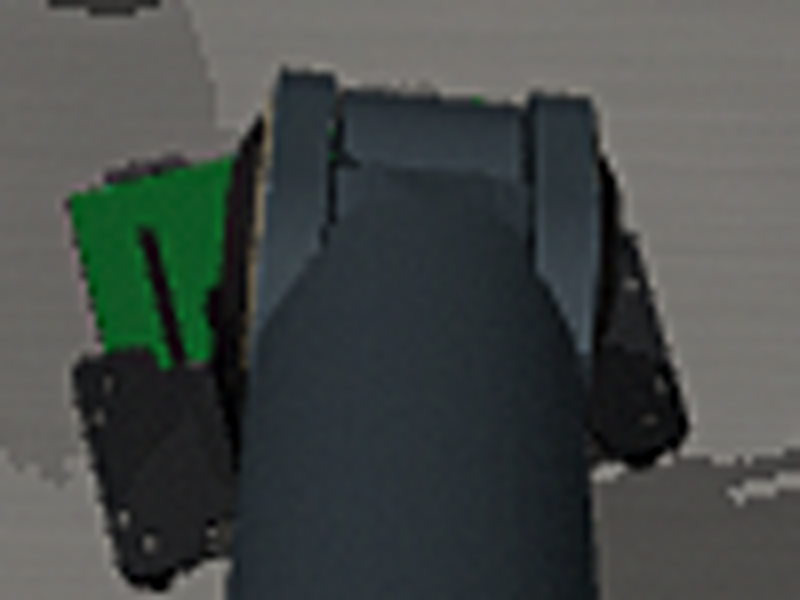

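Scene crop: closed fingers end at crop (400,440), directly over the red button at (400,465). The top view is blocked by the arm. I check the tip's projection against the picture before pressing.

Run:
```python
from h import *
f=ld("scene1.npz")
e=np.array([.961,.276,0]);n=np.array([-.276,.961,0]);c=np.array([509.5,-164.3,80.8])
for a in(-9.5,9.5):
  for b in(-15,15):
    p=f["R"]@(c+a*e+b*n)+f["t"];q=f["intrinsics"]@p/p[2];print(a,b,((q[0]-270+.5)*8-.5).round(),((q[1]-130+.5)*8-.5).round())
print([c for c,s,_ in blobs(f,(0,170,80),(5,255,255),6)])
```

```text
-9.5 -15 384.0 391.0
-9.5 15 447.0 431.0
9.5 -15 346.0 418.0
9.5 15 409.0 458.0
[array([400.98024691,  54.80246914]), array([353.66666667,  99.91666667]), array([377.82352941, 145.05882353]), array([318.875 , 187.4375]), array([221.84210526, 194.15789474]), array([400.08333333, 256.33333333])]
```

```bash
python3 -m pendant '[[[0,0,0,0.004,0,0,0],[0,0,0,0.008,0,0,0],[0,0,0,0.010,0,0,0],[0,0,0,0.011,0,0,0],[0,0,0,0.012,0,0,0],[0,0,0,0.013,0,0,0],[0,0,0,0.014,0,0,0],[0,0,0,0.014,0,0,0],[0,0,0,0.014,0,0,0],[0,0,0,0.014,0,0,0]]]'
python3 - <<'E'
from rig import *
import cv2,numpy as np
s=read_state();print(s["ee_pos"],s["contact_force"],s["moment"])
for n,x,y in(("scene",250,140),):
    f=grab_frame(n);cv2.imwrite(f"pics/{n}2.png",cv2.resize(f["color"][y:y+75,x:x+100,::-1],None,fx=8,fy=8,interpolation=cv2.INTER_CUBIC))
E
```

```text
t: 3.95
ee_pos: [509.3, -164.2, 77.6]
tcp_rot: [0.0, 0.799, -0.602, -0.0]
contact_force: [-2.1, 0.6, 3.3]
width: 0.7
[ 509.28298022 -164.23578582   77.60707439] [-2.138678    0.64823449  3.2805786 ] [ 0.2057518   0.38867935 -0.01518613]
```

View pics/scene2.png

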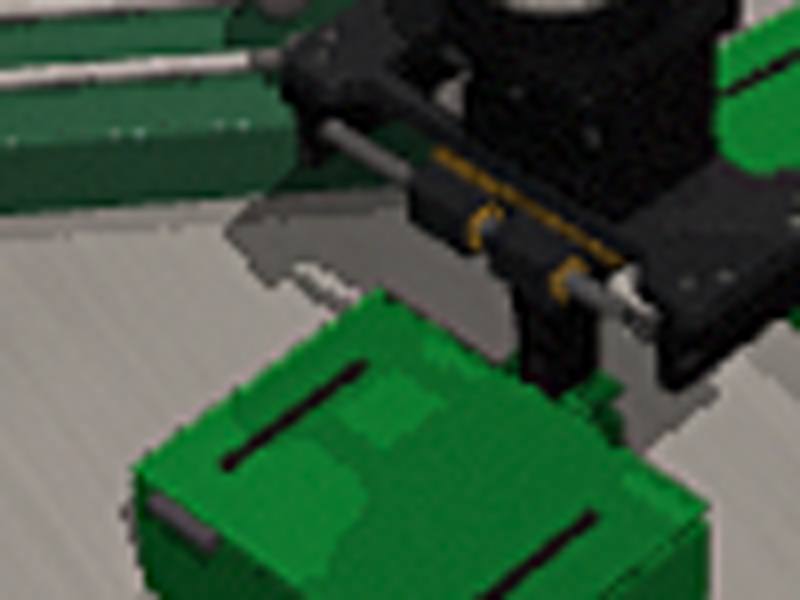

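Tip at z 66.6 with 3.3 N up, so the button is about 2.4 mm down and close to release. I work out the arc for the tip's front edge riding the lid.

Run:
```python
import numpy as np
for k in range(0,29):
    th=0.05*k; r=138-12*min(1,th/0.35)
    Fx=60-r*np.cos(th)+2.5*np.sin(th); z=57.5+r*np.sin(th)+2.5*np.cos(th)
    print(f"{th:.2f} ty {-(Fx+9.5+68.5):.1f} tz {-(z-66.6):.1f}")
```

```text
0.00 ty -0.0 tz 6.6
0.05 ty -2.0 tz -0.2
0.10 ty -4.4 tz -6.8
0.15 ty -7.0 tz -13.2
0.20 ty -10.0 tz -19.4
0.25 ty -13.2 tz -25.3
0.30 ty -16.7 tz -31.0
0.35 ty -20.5 tz -36.5
0.40 ty -22.9 tz -42.3
0.45 ty -25.6 tz -48.0
0.50 ty -28.6 tz -53.5
0.55 ty -31.9 tz -58.9
0.60 ty -35.4 tz -64.1
0.65 ty -39.2 tz -69.1
0.70 ty -43.2 tz -74.0
0.75 ty -47.5 tz -78.6
0.80 ty -52.0 tz -83.0
0.85 ty -56.7 tz -87.2
0.90 ty -61.6 tz -91.2
0.95 ty -66.7 tz -94.8
1.00 ty -72.0 tz -98.3
1.05 ty -77.5 tz -101.4
1.10 ty -83.1 tz -104.3
1.15 ty -88.8 tz -106.9
1.20 ty -94.7 tz -109.2
1.25 ty -100.6 tz -111.3
1.30 ty -106.7 tz -113.0
1.35 ty -112.8 tz -114.4
1.40 ty -119.0 tz -115.5
```

```bash
python3 -m pendant '[[[0,0,0,0.001,0,0,0],[0,0,0,0.0025,0,0,0],[0,0,0,0.0025,0,0,0],[0,0,0,0.0025,0,0,0],[0,0,0,0.001,0,0,0],[0,0,-0.001,-0.001,0,0,0],[0,0,-0.0025,-0.003,0,0,0],[0,0,-0.0045,-0.007,0,0,0],[0,0,-0.007,-0.013,0,0,0],[0,0,-0.007,-0.013,0,0,0]]]'
python3 - <<'E'
from rig import *
import cv2,numpy as np
s=read_state();print(s["ee_pos"],s["contact_force"],s["moment"])
for n,x,y in(("scene",250,140),):
    f=grab_frame(n);cv2.imwrite(f"pics/{n}3.png",cv2.resize(f["color"][y:y+75,x:x+100,::-1],None,fx=8,fy=8,interpolation=cv2.INTER_CUBIC))
E
```

```text
t: 5.25
ee_pos: [517.2, -162.2, 91.3]
tcp_rot: [-0.001, 0.799, -0.602, 0.001]
contact_force: [0.4, 0.4, 0.4]
width: 0.2
[ 517.20964581 -162.22882741   91.27055461] [0.43075787 0.41723184 0.37235164] [ 0.0225523  -0.119138    0.02109586]
```

View pics/scene3.png

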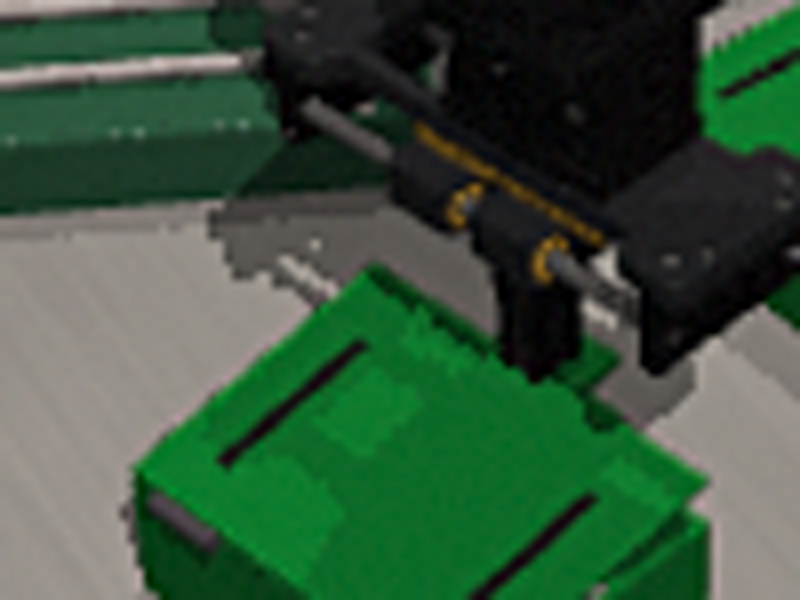

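The lid has come up against the tip, and its raised edge shows at (690,490) in the crop. I continue along the arc from 0.15 to 0.65 rad.

```bash
python3 -m pendant '[[[0,0,-0.003,-0.006,0,0,0],[0,0,-0.006,-0.012,0,0,0],[0,0,-0.010,-0.018,0,0,0],[0,0,-0.0135,-0.0235,0,0,0],[0,0,-0.016,-0.029,0,0,0],[0,0,-0.0185,-0.035,0,0,0],[0,0,-0.0215,-0.0405,0,0,0],[0,0,-0.025,-0.046,0,0,0],[0,0,-0.0285,-0.051,0,0,0],[0,0,-0.032,-0.056,0,0,0]]]'
python3 - <<'E'
from rig import *
import cv2,numpy as np
s=read_state();print(s["ee_pos"],s["contact_force"],s["moment"])
for n,x,y in(("scene",250,100),):
    f=grab_frame(n);cv2.imwrite(f"pics/{n}4.png",cv2.resize(f["color"][y:y+120,x-20:x+140,::-1],None,fx=5,fy=5,interpolation=cv2.INTER_CUBIC))
E
```

```text
t: 6.55
ee_pos: [547.0, -153.5, 146.8]
tcp_rot: [0.0, 0.799, -0.602, 0.0]
contact_force: [1.0, -0.1, 0.8]
width: 0.5
[ 547.0413959  -153.47328895  146.82516888] [ 0.98181886 -0.12791625  0.79212428] [-0.00267838 -0.16261336 -0.01901806]
```

View pics/scene4.png

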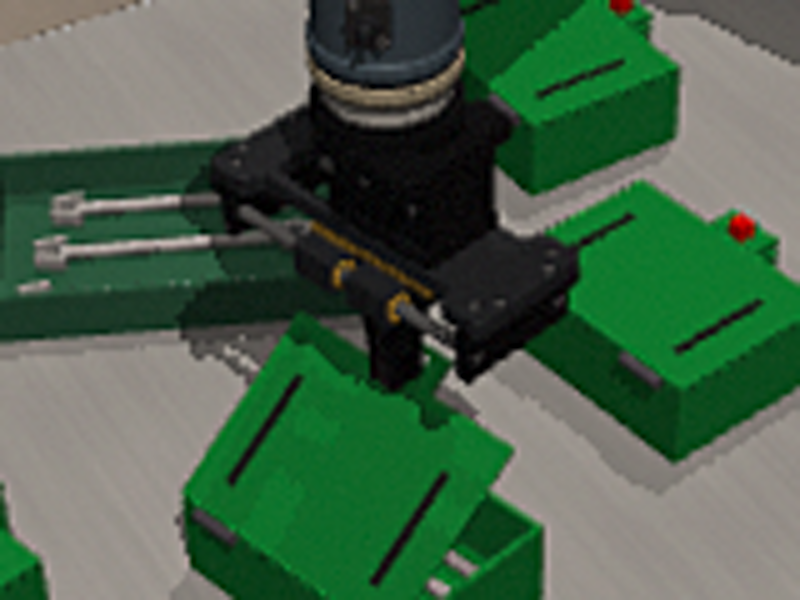

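The lid follows the tip at roughly 0.65 rad with about 1 N of contact. I continue to 1.15.

```bash
python3 -m pendant '[[[0,0,-0.004,-0.005,0,0,0],[0,0,-0.0085,-0.0095,0,0,0],[0,0,-0.013,-0.014,0,0,0],[0,0,-0.0175,-0.018,0,0,0],[0,0,-0.0225,-0.022,0,0,0],[0,0,-0.0275,-0.0255,0,0,0],[0,0,-0.033,-0.029,0,0,0],[0,0,-0.0385,-0.032,0,0,0],[0,0,-0.044,-0.035,0,0,0],[0,0,-0.0495,-0.038,0,0,0]]]'
python3 - <<'E'
from rig import *
import cv2,numpy as np
s=read_state();print(s["ee_pos"],s["contact_force"],s["moment"])
for n,x,y in(("scene",250,100),):
    f=grab_frame(n);cv2.imwrite(f"pics/{n}5.png",cv2.resize(f["color"][y:y+120,x-20:x+140,::-1],None,fx=5,fy=5,interpolation=cv2.INTER_CUBIC))
E
```

```text
t: 7.85
ee_pos: [594.7, -139.8, 184.6]
tcp_rot: [0.0, 0.798, -0.602, -0.0]
contact_force: [0.1, -0.2, -0.7]
width: 0.6
[ 594.73460052 -139.79982135  184.63873607] [ 0.1286525  -0.23522022 -0.73639957] [ 0.00301362 -0.05147421  0.04524709]
```

View pics/scene5.png

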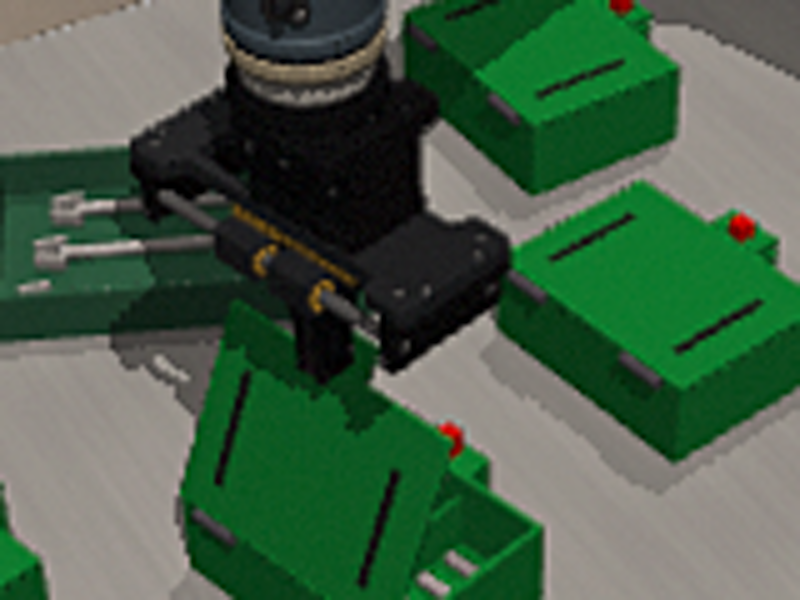

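```bash
python3 -m pendant '[[[0,0,-0.006,-0.0025,0,0,0],[0,0,-0.012,-0.0045,0,0,0],[0,0,-0.018,-0.006,0,0,0],[0,0,-0.024,-0.0075,0,0,0],[0,0,-0.030,-0.0085,0,0,0],[0,0,-0.038,-0.0085,0,0,0],[0,0,-0.046,-0.0085,0,0,0],[0,0,-0.056,-0.0085,0,0,0],[0,0,-0.068,-0.0085,0,0,0],[0,0,-0.080,-0.0085,0,0,0]]]'
python3 -m pendant '[[[0,0,-0.01,-0.01,0,0,0],[0,0,-0.02,-0.03,0,0,0],[0,0,-0.02,-0.05,0,0,0],[0,0,-0.02,-0.08,0,0,0],[0,0,-0.02,-0.10,0,0,0],[0,0,-0.02,-0.12,0,0,0],[0,0,-0.02,-0.12,0,0,0],[0,0,-0.02,-0.12,0,0,0],[0,0,-0.02,-0.12,0,0,0],[0,0,-0.02,-0.12,0,0,0]]]'
python3 - <<'E'
from rig import *
import cv2,numpy as np
s=read_state();print(s["ee_pos"],s["contact_force"],abs(s["joint_vel"]).max())
for n in("scene","top"):
    f=grab_frame(n);np.savez(f"{n}6.npz",**f);cv2.imwrite(f"pics/{n}6.png",f["color"][:,:,::-1])
E
```

```text
t: 9.15
ee_pos: [672.2, -117.6, 193.0]
tcp_rot: [-0.0, 0.799, -0.602, 0.0]
contact_force: [0.4, 0.2, -0.4]
width: 0.4
t: 10.4
ee_pos: [690.2, -112.4, 312.2]
tcp_rot: [0.0, 0.799, -0.602, -0.001]
contact_force: [0.7, 0.0, -0.5]
width: 0.3
[ 690.23654013 -112.39451444  312.19384761] [ 0.68800147  0.00543355 -0.4823077 ] 0.004571584108036351
```

View pics/scene6.png

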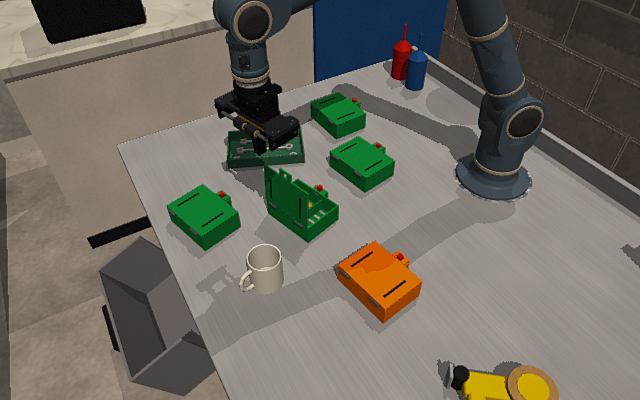

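View pics/top6.png

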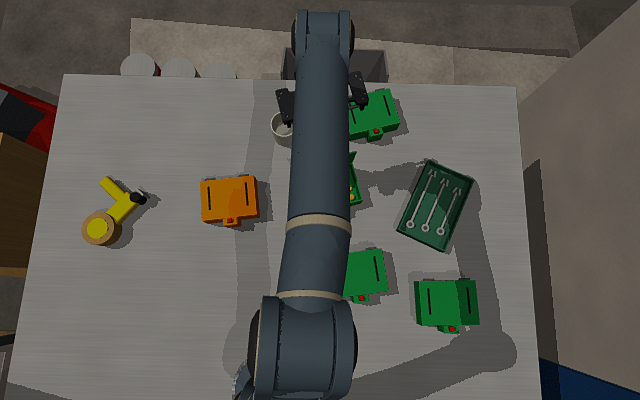

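The green lid stands up (tops at about (268,168) and (308,205) in scene), the orange lid is shut and the mug is in place. The arm blocks the top view. I measure the lid angle and check it is at rest.

Run:
```python
from h import *
from rig import *
f=ld("scene6.npz");g=grab_frame("scene")
print("t",read_state()["t"],"diff px",(abs(f["color"].astype(int)-g["color"])[150:250,250:350].max(2)>40).sum())
o=ld("scene0.npz");d=abs(o["color"].astype(int)-g["color"]).max(2)>60
print("mug chg",d[240:300,235:290].sum(),"orange chg",d[235:325,330:425].sum())
cv2.imwrite("pics/lid7.png",cv2.resize(g["color"][155:245,255:345,::-1],None,fx=6,fy=6,interpolation=cv2.INTER_CUBIC))
# predicted corners for angles
c=np.array([574.8,-146,0]);e=np.array([.961,.276,0]);n=np.array([-.276,.961,0])
for th in(1.2,1.35,1.45,1.55,1.6):
  for s in(-80,80):
    X=c+e*(60-120*np.cos(th)+2.5*np.sin(th))+n*s+np.array([0,0,57.5+120*np.sin(th)+2.5*np.cos(th)])
    p=g["R"]@X+g["t"];q=g["intrinsics"]@p/p[2];print(th,s,((q[:2]-[255,155]+.5)*6-.5).round())
```

```text
t 10.55 diff px 3
mug chg 0 orange chg 0
1.2 -80 [115.  30.]
1.2 80 [379. 202.]
1.35 -80 [84. 40.]
1.35 80 [349. 214.]
1.45 -80 [63. 49.]
1.45 80 [328. 226.]
1.55 -80 [42. 62.]
1.55 80 [307. 240.]
1.6 -80 [32. 68.]
1.6 80 [296. 248.]
```

View pics/lid7.png

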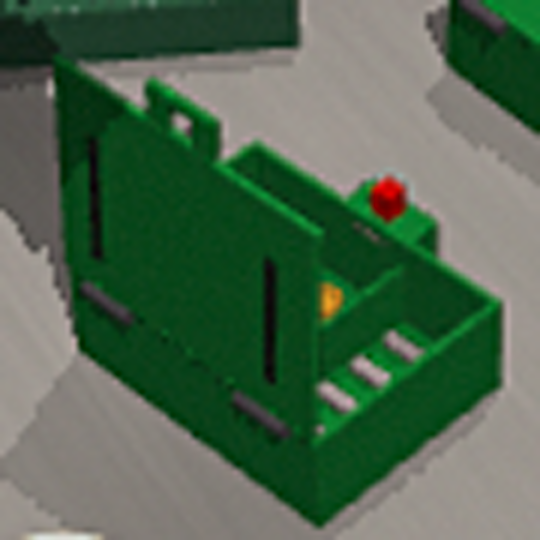

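The lid's top corners at (55,60) and (318,237) in the crop match about 1.5 rad, and it is at rest.

```bash
python3 -c "
from rig import *
print(hand_in(), read_state()['t'])"
```

```text
the job is handed in; nothing more can be done
the job is handed in; nothing more can be done
```

The green case is open: I pressed its red button with the closed fingertip, kept the tip on the lid along the arc until it stood nearly upright, then backed off and up. I handed the job in at about 10.6 s; no verdict is reported.

- **Case chosen:** of the four green cases I took the one with the largest y (farthest left), centre about (575, -146) mm, turned 16°.
- **Lid:** its corners in the scene picture fit about 1.5 rad. Between two pictures, 3 pixels in the whole lid area changed, so it is at rest as far as the pictures show. I could not read its speed directly, but the tip guided it at about 0.4 rad/s up to roughly 1.15 rad. In the last picture before that point it was still resting on the tip.
- **Bystanders:** no pixels changed on the orange case or the mug in the scene view. The gripper is at z = 312 mm, touching nothing.

**What disagreed or could not be checked:**
- The button's height came out at 64 mm from the two views, against 69 in the text. The 3.3 N at tip height 66.6 mm fits the text.
- The top camera was blocked by the arm at the end, so the last checks rest on the scene camera alone.

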